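# Clarity check of a cast resin rod in the sample cell

### The arm

A 6-joint arm with a two-finger parallel gripper is mounted at the origin on the work surface; the furniture and walls round the work are solid. World frame = base frame: x ahead of the robot, y to its left, z up, the work surface at z = 0. Lengths are in m, angles in degrees, forces in N, time in s.
With the tool pointing down it reaches from about 0.325 to 0.9 m from the base axis. Payload 6.1 kg.
Tool frame: the origin (TCP) lies on the front face of the gripper's body, between the roots of the fingers; the fingertips stand 73 mm ahead of it and the grasp point (between the pads) lies 54 mm ahead of it; z points along the fingers, x is the direction in which the jaws open and shut, and the axes are right-handed (so a half turn about z gives the same grasp; the last joint's range is limited). The gripper opens to 85 mm and grips with 20 to 120 N. Pads are 22 mm wide; open, the fingers measure 114 mm over their backs; the gripper's body (76 mm by 85 mm) begins 54 mm behind the grasp point. The pads swing forward as they close: fully open they stand 13 mm farther back than shut.
Start: joints at [-75.12, 12.628, 87.462, -0, 79.91, -7.225], TCP at [0.235, -0.579, 0.304] pointing down, gripper open.
Joint ranges: [-170.65, 170.65], [-52.31, 119.04], [5.05, 147.46], [-71.25, 251.25], [11.57, 151.72], [-153.62, 153.62]. Speed limits (degrees/s): [147.25, 147.25, 172.46, 180, 180, 180].

### API

Orientations are given as a 3x3 rotation matrix whose columns are the frame's x, y, z axes.
In Python, from rig import r, eyes gives the robot as it stands. The module is installed in compiled form; this text tells all that it offers.
- The arm moves only by the shell command python3 -m creep 'ROWS' [OPENING]. ROWS is JSON, a list of rows, each a list of 2 entries, a list of its own where there are three numbers: the shift along the tool's x, y, z in m, then the turn, a rotation vector about the tool's x, y, z in rad. In form: [[[x, y, z], [rx, ry, rz]], ...]. A call has exactly 10 rows; each row shifts and turns the commanded pose from where the row before left it, along the tool's axes as they then stand; what a row does not reach is not made up. A row lasts 1/10 s, in which the tool goes at most 50 mm and 8.59 degrees, less where a joint would pass 70% of its speed; a pose out of reach is approached as far as the arm can. A call with a gripper value outside its range is refused whole. OPENING is the opening, from -1 (shut) to 1 (fully open), set as the call begins (- or left out, the last holds). The fingers move at their own pace and stop on an object; the grip force is fixed at half the most. Time passes only in rows, so rows that do not move let the fingers close, or fill a call up. It gives the time, the measured TCP pose, the force and the opening at its end, in the units of the state.
- r.get_obs(): the state, without advancing time (a new reading comes with each control period).
- eyes.read_camera(name): name is "scene" or "top"; returns (picture, depth): 400x640x3 uint8, blue, green, red; 400x640 float32, m along the optical axis (not along the pixel's ray), 0 where there is no reading.
- eyes.camera_params(name): a dict with "vfov" (degrees; the focal length in pixels is half the picture's height over the tangent of half this angle, whatever the lens; pixels are square), "cx", "cy" (the principal point, pixels), "D" ([k1, k2, p1, p2, k3] as OpenCV has them; the pictures are not rectified), "T" (4x4, takes a point from camera to world coordinates). Camera axes: x right, y up, looking along -z (the intrinsics and any distortion apply to the point x, -y, -z); pixel columns grow to the right and rows downward; lengths in m; the calibration is good to about 2 mm. A picture is of the moment at which its call begins. camera_params takes no time and is no camera call.
- r.close_job(): hands the job in, once; it reports no verdict.
The state is a dict: "t": time; "qpos": joint angles; "qd": joint speeds; "tau": joint torques, N m; "eef_pos": TCP position; "tool_rot": TCP orientation; "force": force on the tool from outside, world axes, zero at the start; "torque": the same for the moment, N m; "opening": finger opening in m.
Only numpy, scipy, OpenCV 4.12 (cv2) and the standard library are available. Lean on these libraries where they do the work, as an engineer would, in place of code of your own. Each camera call takes 0.05 s, during which the arm holds its last target. There are 200 camera calls.

### The job

Take the full-length resin rod from the wooden rack, push it down through the narrow hole in the cap of the glass sample cell until it stands on the cell's floor, then grip the cell by its two broad frosted sides only, never touching its clear end windows, and lift it out of its holder. Hold it upright and still in the light path, its middle on the beam axis midway between the two barrels and its windows facing them squarely, without touching the stand, and finish while holding it there with the rod still fully home. Leave the two short stubs in the rack and the resin jar where they are.

Things in the scene. Friction and masses are not known exactly. Their poses are not given: they have to be found in the camera images.
- rod_rack: light wooden block 46 x 116 x 35 mm (x, y, z), fixed to the bench, three upright holes of 9.6 mm bore, 25 mm deep, on its y axis at y = -34, 0 and +34 mm; origin at the centre of its underside, z up. The long rod and the two stubs stand in these holes, in any order.
- rod: the full-length cast rod, amber-brown resin, 8 mm diameter, 76 mm long, 15 g, both ends rounded, standing in one of the rack's holes so that about 51 mm stand above the rack (its top 86 mm above the bench). Origin at the centre of its foot, z along the rod to its top.
- rod_foot (a point): the rounded lower end of the long rod, on its axis
- rod_top (a point): the rounded upper end of the long rod, on its axis, 76 mm from the foot
- stub_a: short cut stub of the same 8 mm rod, 46 mm long (about 21 mm stand above the rack); to be left. Origin at its foot.
- stub_b: short cut stub of the same 8 mm rod, 42 mm long (about 17 mm stand above the rack); to be left. Origin at its foot.
- cell_holder: black plastic block 84 x 52 x 22 mm (x, y, z), fixed to the bench, with a rectangular pocket 55 x 23 mm, 12 mm deep, in its top, in which the cell stands (about 1.5 mm play all round); its x axis is the cell's long direction. Origin at the centre of its underside.
- cell: loose glass sample cell, 170 g, 52 (x) x 20 (y) x 60 mm high, hollow, standing with its underside 10 mm above the bench. Broad sides (y = +-10 mm, 52 mm long, z = 0 to 50 mm) are frosted: grip there, across the 20 mm width. The narrow ends (x = +-26 mm) are clear windows. Top 10 mm: white cap, 1 mm narrower all round. Origin: centre of the underside. Either way round is the same.
- cell_mouth (a point): centre of the upright 11 mm hole in the middle of the cell's cap, at the cap's top face (60 mm above the cell's underside), chamfered 1.5 mm. Two slippery sprung jaws in the hole, 6.5 mm apart, 2.5 to 8.5 mm below the top face, grip the rod: it does not fall in by itself, it takes a light push (1 to 2.5 N) all the way down
- cell_floor (a point): centre of the cell's inner floor (3 mm above its underside), 57 mm below the mouth: the rod's foot must come to stand here; the rod's top then stands 19 mm above the cap and 79 mm above the cell's underside
- cell_middle (a point): middle of the cell between its windows, 26.5 mm above its underside: the point to hold on the beam axis
- window_a: clear end window of the cell at its +x end, 15 x 47 mm, origin at its centre; not to be touched by the fingers
- window_b: clear end window of the cell at its -x end, likewise
- light_stand: lamp and receiver stand, fixed to the bench: grey base 64 x 210 mm (x, y) with a rail, top of the rail 23 mm above the bench, and two black barrels (up to 37 mm diameter; their clamps reach 135 mm above the bench) that face each other along the stand's y axis with a free gap of 90 mm (y = -45 to +45 mm), open above and to both sides. Origin at the centre of its underside, z up.
- beam_mid (a point): point of the light path midway between the barrels, 110 mm above the bench; the beam runs along the stand's y axis through it
- resin_jar: small open-necked jar of amber resin, 46 mm diameter, 75 mm high, bystander; origin at the centre of its underside, z up

How it is judged (in metres and radians):
On the way, in this order (a step that is already met when the one before it is completed fails the run):
1. the long rod stands on the floor of the cell, pushed through its cap, while the cell is still in its holder (z of rod_foot in the frame of cell_floor between -0.004 and 0.004 m and horizontal distance between rod_foot and cell_floor below 0.01 m and angle between the z axis of rod and the z axis of cell, either way round below 0.2 rad and height (world z) of cell below 0.016 m), for 0.2 s.
2. the cell is lifted clear of its holder in the fingers, the rod still in it (z of rod_foot in the frame of cell_floor between -0.004 and 0.004 m and horizontal distance between rod_foot and cell_floor below 0.01 m and angle between the z axis of rod and the z axis of cell, either way round below 0.2 rad and height (world z) of cell above 0.03 m and contact force between the fingers and cell above 1 N), for 0.1 s.
At the end, for the whole second after the job is handed in: Fingers hold the cell still, upright (6 deg), its middle within 5 mm sideways and 6 mm in height of the beam axis, 10 mm of midway, long axis within 7 deg of the beam, not touching the stand; rod foot within 4 mm of the cell floor; stubs within 15 mm, jar within 30 mm of their places (z of rod_foot in the frame of cell_floor between -0.004 and 0.004 m and horizontal distance between rod_foot and cell_floor below 0.01 m and angle between the z axis of rod and the z axis of cell, either way round below 0.2 rad and x of cell_middle in the frame of beam_mid between -0.005 and 0.005 m and z of cell_middle in the frame of beam_mid between -0.006 and 0.006 m and y of cell_middle in the frame of beam_mid between -0.01 and 0.01 m and angle between the x axis of cell and the y axis of light_stand, either way round below 0.12 rad and angle between cell's own z axis and vertical below 0.1 rad and linear speed of cell below 0.02 m/s and contact force between the fingers and cell above 2 N and contact force between cell and light_stand below 0.1 N and contact force between the fingers and window_a below 0.3 N and contact force between the fingers and window_b below 0.3 N and contact force between the fingers and rod below 0.3 N and distance of each of stub_a, stub_b from where it was at the start of the episode below 0.015 m and distance of resin_jar from where it was at the start of the episode below 0.03 m); the arm keeps its last pose, push and grip.
It fails at once if the fingers touch a clear window of the cell (contact force between the fingers and window_a above 0.5 N or contact force between the fingers and window_b above 0.5 N).
It fails at once if the cell is tipped over (angle between cell's own z axis and vertical above 0.5 rad).
It fails at once if the cell or the fingers knock against the light stand (contact force between any of cell, the fingers and light_stand above 1 N).
It fails at once if a stub or the jar is disturbed (distance of any of stub_a, stub_b from where it was at the start of the episode above 0.03 m or distance of resin_jar from where it was at the start of the episode above 0.05 m).
It also fails if it takes over 62 s, if anything falls off the work surface, if the arm or the gripper's body presses on something with over 40 N, if the wrist force passes 120 N, or if a joint passes its speed limit or range.

## Working session

There is one attempt and no reset: what is moved stays moved. The work goes in short steps, Python scripts to look and compute and a shell command to move; the robot and the scene stay as the last step left them, time stands still between calls to the robot, and variables do not carry over. Pictures are saved under pics/ and viewed, about 8 in all and at most 12, crops included, and the job is handed in when it is done.

```bash
mkdir -p pics
python3 - <<'E'
from rig import r, eyes
import cv2, numpy as np
o=r.get_obs(); print({k:np.round(v,4).tolist() for k,v in o.items()})
for n in ("scene","top"):
    p,d=eyes.read_camera(n); cv2.imwrite(f"pics/{n}0.png",p); np.savez(f"pics/{n}0.npz",p=p,d=d)
    print(n,{k:np.round(v,4).tolist() for k,v in eyes.camera_params(n).items()})
E
```

```text
{'t': 0.0, 'qpos': [-75.1197, 12.6731, 87.5259, 0.0002, 79.9117, -7.2243], 'qd': [0.0085, 0.1109, -0.0103, -0.0187, 0.0804, -0.118], 'tau': [0.0003, -49.6901, -38.9395, -0.0001, 0.0113, 0.0], 'eef_pos': [0.2351, -0.5786, 0.3028], 'tool_rot': [[0.3763, -0.9265, -0.0005], [-0.9265, -0.3763, 0.0019], [-0.0019, -0.0002, -1.0]], 'force': [-0.0841, 0.1821, 1.0787], 'torque': [0.022, 0.0077, -0.0021], 'opening': 0.0853}
scene {'vfov': 44.1856, 'cx': 327.9214, 'cy': 193.7515, 'D': [-0.1536, 0.0, 0.0, 0.0, 0.0], 'T': [[-0.703, 0.547, -0.4546, -0.096], [-0.7112, -0.5341, 0.4571, 0.6074], [0.0072, 0.6446, 0.7645, 1.0468], [0.0, 0.0, 0.0, 1.0]]}
top {'vfov': 46.6537, 'cx': 317.0033, 'cy': 193.4053, 'D': [-0.0442, 0.0, 0.0, 0.0, 0.0], 'T': [[0.0093, 0.9916, -0.1293, 0.3268], [-0.9997, 0.0064, -0.0233, 0.0201], [-0.0223, 0.1295, 0.9913, 1.2418], [0.0, 0.0, 0.0, 1.0]]}
```

View pics/scene0.png

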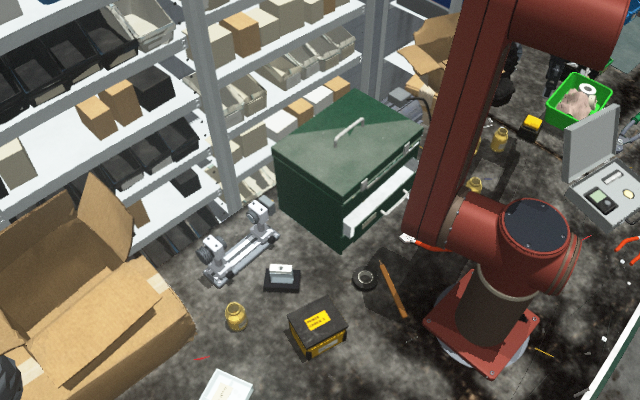

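View pics/top0.png

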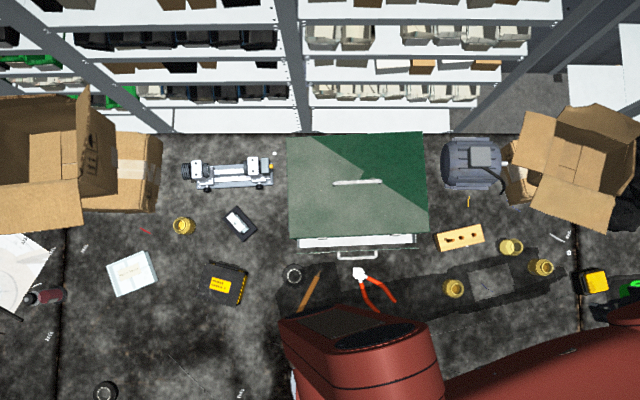

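The scene view shows the light stand around (240,255), the holder and cell at (282,277), and a jar at (235,317). The top view shows the stand at (228,173), the holder at (240,222), a jar at (184,226) and the rack at (460,237). The tall green cabinet stands between rack and cell. Next I'll make point clouds and enlarged crops.

```bash
cat > h.py <<'E'
import numpy as np, cv2
from rig import r, eyes
def K(n):
    c=eyes.camera_params(n); f=200/np.tan(np.radians(c["vfov"]/2))
    return np.array([[f,0,c["cx"]],[0,f,c["cy"]],[0,0,1.]]),np.array(c["D"]),np.array(c["T"])
def ray(n,uv):
    k,D,T=K(n); q=cv2.undistortPoints(np.float64(uv).reshape(-1,1,2),k,D)[:,0]
    return np.c_[q[:,0],-q[:,1],-np.ones(len(q))]@T[:3,:3].T, T[:3,3]   # direction per unit depth
def world(n,uv,d): v,o=ray(n,uv); return o+v*np.reshape(d,(-1,1))
def onz(n,uv,z): v,o=ray(n,uv); return o+v*((z-o[2])/v[:,2])[:,None]
def pix(n,P):
    k,D,T=K(n); c=(np.float64(P).reshape(-1,3)-T[:3,3])@T[:3,:3]
    return cv2.projectPoints(c*[1,-1,-1],np.zeros(3),np.zeros(3),k,D)[0][:,0]
def tri(uvs):  # {'scene':uv,'top':uv} -> point, residual
    A=np.zeros((3,3));b=np.zeros(3);L=[]
    for n,uv in uvs.items():
        v,o=ray(n,[uv]); v=v[0]/np.linalg.norm(v[0]); M=np.eye(3)-np.outer(v,v); A+=M;b+=M@o;L.append((M,o))
    x=np.linalg.solve(A,b); return x,[np.linalg.norm(M@(x-o)) for M,o in L]
def cloud(n,d):
    v,u=np.mgrid[0:400,0:640]; return world(n,np.c_[u.ravel(),v.ravel()],d.ravel()).reshape(400,640,3)
E
python3 - <<'E'
from h import *
f={n:np.load(f"pics/{n}0.npz") for n in("scene","top")}
P={n:cloud(n,f[n]["d"]) for n in f}
# ground offset check + region stats
for n in f: 
    X=P[n];
    for nm,(u0,u1,v0,v1) in dict(top=dict(stand=(178,278,148,192),cell=(222,260,204,242),rack=(432,488,222,254),jar=(172,196,216,238)),scene=dict(stand=(195,282,195,288),cell=(262,302,258,294),jar=(222,250,300,332)))[n].items():
        if 1:
            x=X[v0:v1,u0:u1].reshape(-1,3); m=x[:,2]>.015; print(n,nm,"zmax %.3f zmed %.3f"%(x[:,2].max(),np.median(x[:,2])),np.round([x[m].min(0),x[m].max(0)],3).tolist(), "floor p5 %.4f"%np.percentile(x[:,2],5))
g=P["top"]; print("cabinet",np.round([g[140:230,290:425].reshape(-1,3).min(0),g[140:230,290:425].reshape(-1,3).max(0)],3))
t=f["top"]["p"]; s=f["scene"]["p"]
def c(im,u0,v0,w,h,k): return cv2.resize(im[v0:v0+h,u0:u0+w],None,fx=k,fy=k,interpolation=cv2.INTER_CUBIC)
A=np.hstack([c(t,172,145,100,100,3),np.zeros((300,10,3),np.uint8),c(t,430,215,100,100,3)])
A=np.hstack([A,np.zeros((300,800-A.shape[1],3),np.uint8)])
B=c(s,190,190,120,100,3); B2=c(s,262,255,44,40,7); B=np.hstack([B,np.zeros((300,800-360,3),np.uint8)]); B[:280,380:688]=B2
cv2.imwrite("pics/crop1.png",np.vstack([A,B]))
E
```

```text
scene stand zmax 1.047 zmed 0.001 [[-0.096, 0.114, 0.015], [0.581, 0.607, 1.047]] floor p5 -0.3452
scene cell zmax 1.047 zmed 0.018 [[-0.096, 0.212, 0.015], [0.45, 0.607, 1.047]] floor p5 -0.0036
scene jar zmax 1.047 zmed 0.021 [[-0.096, 0.381, 0.015], [0.419, 0.607, 1.047]] floor p5 -0.0037
top stand zmax 1.242 zmed 0.011 [[0.327, 0.02, 0.015], [0.569, 0.384, 1.242]] floor p5 -0.0041
top cell zmax 1.242 zmed 0.002 [[0.327, 0.02, 0.015], [0.451, 0.301, 1.242]] floor p5 -0.0042
top rack zmax 1.242 zmed 0.004 [[0.327, -0.382, 0.016], [0.407, 0.02, 1.242]] floor p5 -0.0037
top jar zmax 1.242 zmed 0.023 [[0.327, 0.02, 0.015], [0.419, 0.421, 1.242]] floor p5 -0.0037
cabinet [[ 0.327 -0.243 -0.005]
 [ 0.638  0.105  1.242]]
```

View pics/crop1.png

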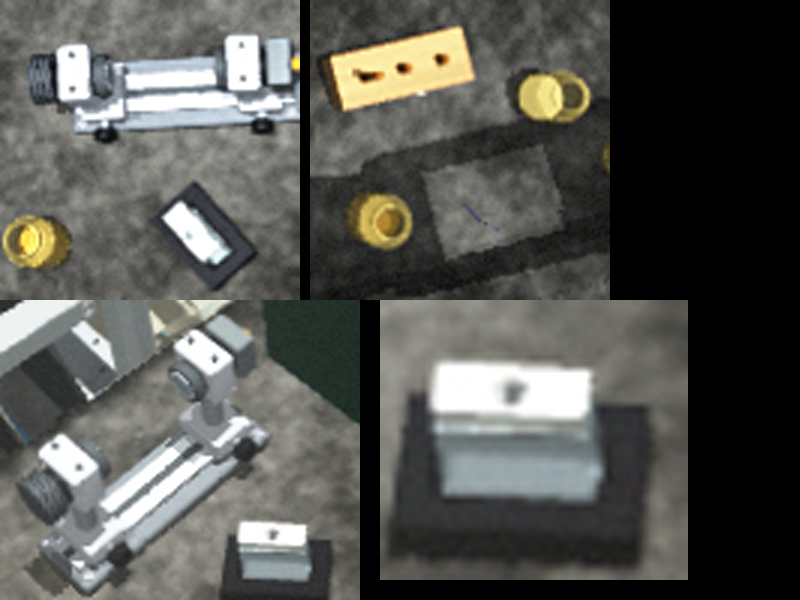

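The crop shows the rack with three holes. The dark smear from the left hole (+y side), about (360–383,74), is longest, so the long rod is there. The cap hole is clear at (513,390), and the stand lies roughly along world y. Next I'll fit rectangles.

```bash
cat > fit.py <<'E'
from h import *
f={n:np.load(f"pics/{n}0.npz") for n in("scene","top")}
def rect(n,box,fn,z,name):
    u0,u1,v0,v1=box; im=f[n]["p"][v0:v1,u0:u1]; im=cv2.resize(im,None,fx=8,fy=8,interpolation=cv2.INTER_CUBIC)
    m=fn(im.astype(int)).astype(np.uint8); c,_=cv2.findContours(m,0,1); c=max(c,key=cv2.contourArea)[:,0]
    uv=(c+.5)/8-.5+[u0,v0]; X=onz(n,uv,z); q=cv2.minAreaRect((X[:,:2]*1000).astype(np.float32))
    print(n,name,np.round(q[0],1),"size",np.round(q[1],1),"ang",round(q[2],1))
white=lambda i:i.min(2)>205
dark=lambda i:i.max(2)<60
wood=lambda i:(i[...,2]-i[...,0]>70)&(i[...,2]>190)
rect("top",(222,260,204,242),white,.07,"cap")
rect("scene",(262,304,255,296),white,.07,"cap")
rect("top",(218,262,200,244),lambda i:(i.max(2)<62)|(i.min(2)>150),.022,"holder")
rect("top",(430,490,218,256),wood,.035,"rack")
X=np.vstack([p[p[:,2]<.3] for p in [cloud(n,f[n]["d"])[f[n]["d"]>0] for n in f]])
m=(X[:,0]>.42)&(X[:,0]<.62)&(X[:,1]>.1)&(X[:,1]<.42)
S=X[m]
for a,b in((.006,.03),(.09,.115),(.125,.15)):
    s=S[(S[:,2]>a)&(S[:,2]<b)]; q=cv2.minAreaRect((s[:,:2]*1000).astype(np.float32)); print("stand",a,b,len(s),np.round(q[0],1),np.round(q[1],1),round(q[2],1), "zmax",s[:,2].max().round(4))
for nm,(x0,x1,y0,y1) in dict(rack=(.33,.45,-.42,-.25),cell=(.36,.48,.18,.3),jar=(.36,.45,.33,.43)).items():
    s=X[(X[:,0]>x0)&(X[:,0]<x1)&(X[:,1]>y0)&(X[:,1]<y1)&(X[:,2]>.012)]
    h=np.histogram(s[:,2],np.arange(.01,.11,.005))[0]; print(nm,h.tolist(), s[s[:,2]>.06].mean(0).round(3), s.max(0).round(3))
t=f["top"]["d"]; g=cloud("top",t); k=(t>0)&(g[...,2]<.6); c=g[140:230,290:425][k[140:230,290:425]]; c=c[c[:,2]>.02]; print("cabinet",c.min(0).round(3),c.max(0).round(3))
E
python3 fit.py
```

```text
top cap [402.9 251.6] size [59.7 21.5] ang 42.6
scene cap [403.2 258.7] size [51.8 19.6] ang 41.6
top holder [406.8 260.3] size [64.1 26.4] ang 42.4
top rack [ 372.1 -323.5] size [ 47.6 118. ] ang 13.6
stand 0.006 0.03 2696 [502.5 261.9] [319.9 168.5] 86.0 zmax 0.03
stand 0.09 0.115 724 [492.3 247. ] [157.8 275.3] 3.5 zmax 0.115
stand 0.125 0.15 1543 [494.6 246.7] [160.6 275.9] 2.5 zmax 0.1499
rack [2, 9, 12, 26, 380, 356, 15, 8, 11, 6, 2, 2, 1, 2, 4, 4, 0, 0, 0] [ 0.364 -0.288  0.078] [ 0.407 -0.261  0.088]
cell [42, 317, 477, 53, 27, 35, 27, 37, 36, 47, 50, 201, 81, 1, 0, 0, 0, 0, 0] [0.403 0.257 0.068] [0.451 0.3   0.076]
jar [20, 57, 59, 47, 46, 47, 40, 47, 82, 140, 69, 27, 108, 22, 0, 0, 0, 0, 0] [0.395 0.401 0.069] [0.419 0.427 0.079]
cabinet [ 0.38  -0.191  0.232] [0.579 0.105 0.274]
```

```bash
cat >> fit.py <<'E'
print('----')
for w in (215,230,245):
    wt=lambda i:i.min(2)>w
    rect("top",(222,260,204,242),wt,.07,"cap%d"%w)
    rect("top",(188,204,156,182),wt,.135,"clampL%d"%w)
    rect("top",(244,261,153,178),wt,.135,"clampR%d"%w)
    rect("scene",(200,226,230,255),wt,.135,"clampL%d"%w)
    rect("scene",(246,268,198,230),wt,.135,"clampR%d"%w)
def c(n,u0,v0,w,h,k): return cv2.resize(f[n]["p"][v0:v0+h,u0:u0+w],None,fx=k,fy=k,interpolation=cv2.INTER_CUBIC)
def poly(im,n,P,u0,v0,k,col):
    q=((pix(n,P)-[u0,v0]+.5)*k-.5).round().astype(int); cv2.polylines(im,[q.reshape(-1,1,2)],True,col,1)
def box(cx,cy,a,sx,sy,z):
    R=np.array([[np.cos(a),-np.sin(a)],[np.sin(a),np.cos(a)]]); return np.c_[np.array([[-sx,-sy],[sx,-sy],[sx,sy],[-sx,sy]])/2@R.T+[cx,cy],[z]*4]
A=c("top",222,202,40,44,9); a=np.radians(41.6)
poly(A,"top",box(.4032,.2587,a,.05,.018,.07),222,202,9,(0,0,255)); poly(A,"top",box(.4032,.2587,a,.084,.052,.022),222,202,9,(0,255,0))
B=c("top",430,215,60,44,7); poly(B,"top",box(.3721,-.3235,np.radians(13.6),.046,.116,.035),430,215,7,(0,0,255)); poly(B,"top",box(.364,-.2904,0,.008,.008,.086),430,215,7,(255,0,0))
C=c("scene",262,255,44,40,7);poly(C,"scene",box(.4032,.2587,a,.05,.018,.07),262,255,7,(0,0,255)); poly(C,"scene",box(.4032,.2587,a,.084,.052,.022),262,255,7,(0,255,0))
o=np.zeros((600,800,3),np.uint8); o[:308,:420]=B; o[310:590,:308]=C; o[:396,430:790]=A
cv2.imwrite("pics/crop2.png",o)
E
python3 fit.py|sed -n '/----/,$p'
```

```text
----
top cap215 [402.9 251.7] size [59.5 21.1] ang 42.6
top clampL215 [530.5 342.6] size [44.9 24.9] ang 5.8
top clampR215 [539.  204.1] size [45.1 25.6] ang 4.3
scene clampL215 [525.7 350. ] size [44.9 24.5] ang 3.8
scene clampR215 [534.4 211. ] size [44.6 24.3] ang 3.5
top cap230 [405.1 253.8] size [52.4 20.5] ang 42.6
top clampL230 [530.4 342.5] size [44.1 24.3] ang 6.1
top clampR230 [538.9 204. ] size [44.4 25. ] ang 4.3
scene clampL230 [525.7 349.8] size [43.9 23.7] ang 4.3
scene clampR230 [534.4 210.9] size [43.5 23.6] ang 3.8
top cap245 [405.6 254.3] size [50.6 19.6] ang 42.6
top clampL245 [530.3 342.6] size [43.3 23.3] ang 5.8
top clampR245 [538.9 204. ] size [43.7 24. ] ang 3.9
scene clampL245 [525.8 349.6] size [43.  22.6] ang 3.9
scene clampR245 [534.4 210.7] size [42.5 22.6] ang 3.5
```

View pics/crop2.png

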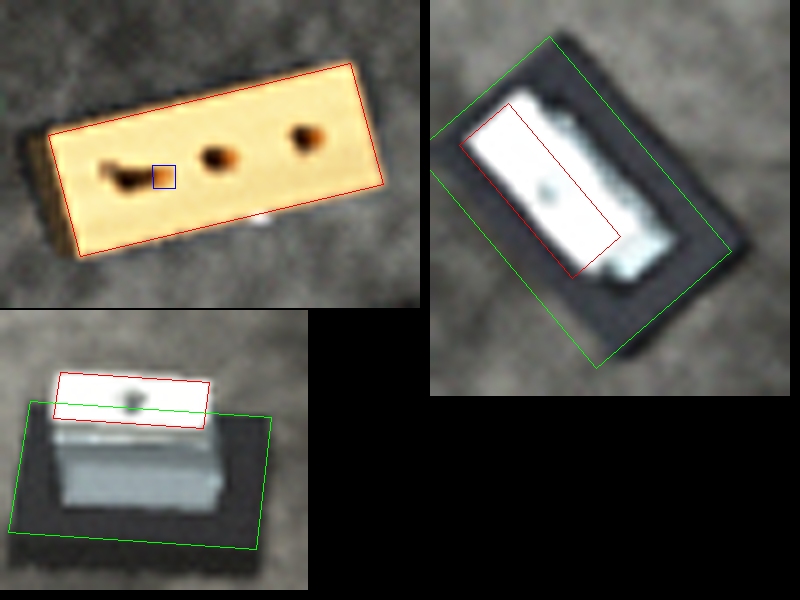

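The rack overlay fits the top view: rod top at crop (160,176), stubs in the other two holes. Around the cell, the two cameras disagree by about 4 mm, so the top overlay sits about 1.5 px left. I'll average the two for now and check relatively once the rod is held. First move: turn to the cell's yaw and hover above the rod.

```bash
cat >> h.py <<'E'
def go(x,y,z,yaw):
    o=r.get_obs(); R=np.array(o["tool_rot"]); c,s=np.cos(np.radians(yaw)),np.sin(np.radians(yaw))
    G=np.array([[c,s,0],[s,-c,0],[0,0,-1.]])
    from scipy.spatial.transform import Rotation as Q
    d=np.array([x,y,z])-o["eef_pos"]
    print("t",round(o["t"],2),"pos",np.round(o["eef_pos"],4),"open",round(float(o["opening"]),4),"F",np.round(o["force"],2),"yaw",np.degrees(np.arctan2(R[1,0],R[0,0])).round(2))
    print(" shift now-axes",np.round(R.T@d,4)," turn",np.round(Q.from_matrix(R.T@G).as_rotvec(),4)," shift goal-axes",np.round(G.T@d,4))
E
python3 -m creep '[[[0,0,0],[0,0,-0.118]],[[0,0,0],[0,0,-0.118]],[[0,0,0],[0,0,-0.118]],[[-0.0182,-0.0414,0.0147],[0,0,0]],[[-0.0182,-0.0414,0.0147],[0,0,0]],[[-0.0182,-0.0414,0.0147],[0,0,0]],[[-0.0182,-0.0414,0.0147],[0,0,0]],[[-0.0182,-0.0414,0.0147],[0,0,0]],[[-0.0182,-0.0414,0.0147],[0,0,0]],[[-0.0182,-0.0414,0.0147],[0,0,0]]]' 1
python3 - <<'E'
from h import *
go(.3635,-.289,.145,-47.6)
for n in ("scene","top"):
    p,d=eyes.read_camera(n); np.savez(f"pics/{n}1.npz",p=p,d=d); cv2.imwrite(f"pics/{n}1.png",p)
    o=r.get_obs(); e=np.array(o["eef_pos"]); R=np.array(o["tool_rot"])
    print(n,pix(n,[[.3635,-.289,.086],e+R@[0,0,.073],e]).round(1).tolist())
E
```

```text
t: 1.1
eef_pos: [0.3635, -0.2877, 0.2002]
tool_rot: [[0.674, -0.739, -0.0], [-0.739, -0.674, 0.0], [-0.0, -0.0, -1.0]]
force: [0.8, 0.3, 0.1]
opening: 0.0853
t 1.1 pos [ 0.3635 -0.2877  0.2002] open 0.0853 F [0.79 0.33 0.08] yaw -47.64
 shift now-axes [0.001  0.0009 0.0552]  turn [-0.0001  0.0002 -0.0007]  shift goal-axes [0.0009 0.0009 0.0552]
scene [[438.9, 153.7], [439.3, 145.3], [444.3, 125.0]]
top [[452.4, 240.0], [454.4, 239.6], [463.5, 238.5]]
```

Run:
```python
import cv2,numpy as np
s=cv2.imread("pics/scene1.png"); t=cv2.imread("pics/top1.png")
c=lambda i,u,v,w,h,k:cv2.resize(i[v:v+h,u:u+w],None,fx=k,fy=k,interpolation=cv2.INTER_CUBIC)
cv2.imwrite("pics/c3.png",np.hstack([c(s,400,100,80,100,5),c(t,410,190,80,100,5)]))
```

```text
(no output)
```

View pics/c3.png

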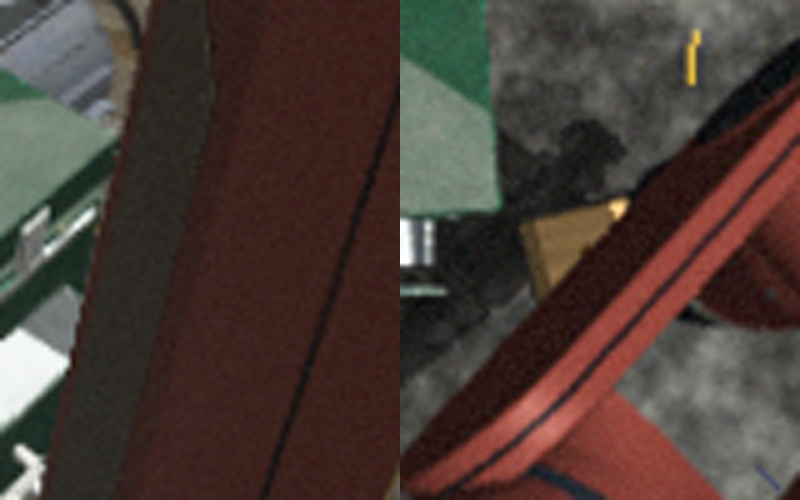

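Both views are blocked by the arm here (dark red link over rod and hand), so I'll proceed on measurement and the force readings.

```bash
python3 -m creep '[[[0.0009,0.0009,0.010],[0,0,0]],[[0,0,0.010],[0,0,0]],[[0,0,0.010],[0,0,0]],[[0,0,0.009],[0,0,0]],[[0,0,0.008],[0,0,0]],[[0,0,0.005],[0,0,0]],[[0,0,0.003],[0,0,0]],[[0,0,0],[0,0,0]],[[0,0,0],[0,0,0]],[[0,0,0],[0,0,0]]]' 1
python3 -m creep '[[[0,0,0],[0,0,0]],[[0,0,0],[0,0,0]],[[0,0,0],[0,0,0]],[[0,0,0],[0,0,0]],[[0,0,0],[0,0,0]],[[0,0,0],[0,0,0]],[[0,0,0],[0,0,0]],[[0,0,0],[0,0,0]],[[0,0,0],[0,0,0]],[[0,0,0],[0,0,0]]]' -1
```

```text
t: 2.2
eef_pos: [0.3635, -0.2911, 0.1465]
tool_rot: [[0.674, -0.739, 0.001], [-0.739, -0.674, -0.001], [0.001, 0.0, -1.0]]
force: [0.1, -0.6, -0.2]
opening: 0.0853
t: 3.2
eef_pos: [0.3633, -0.2909, 0.146]
tool_rot: [[0.674, -0.739, -0.0], [-0.739, -0.674, -0.0], [-0.0, 0.0, -1.0]]
force: [-0.6, 0.1, 0.8]
opening: 0.0041
```

```bash
python3 -m creep '[[[0,0,0],[0,0,0]],[[0,0,0],[0,0,0]],[[0,0,0],[0,0,0]],[[0,0,0],[0,0,0]],[[0,0,0],[0,0,0]],[[0,0,0],[0,0,0]],[[0,0,0],[0,0,0]],[[0,0,0],[0,0,0]],[[0,0,0],[0,0,0]],[[0,0,0],[0,0,0]]]'
```

```text
t: 4.2
eef_pos: [0.3633, -0.2909, 0.146]
tool_rot: [[0.674, -0.739, -0.0], [-0.739, -0.674, 0.0], [-0.0, 0.0, -1.0]]
force: [0.3, -0.0, 2.1]
opening: 0.0039
```

```bash
python3 -m creep '[[[0,0,-0.02],[0,0,0]],[[0,0,-0.03],[0,0,0]],[[0,0,-0.05],[0,0,0]],[[0,0,-0.05],[0,0,0]],[[0,0,-0.05],[0,0,0]],[[0,0,-0.05],[0,0,0]],[[0,0,-0.05],[0,0,0]],[[-0.0314,-0.0332,0],[0,0,0]],[[-0.0314,-0.0332,0],[0,0,0]],[[-0.0314,-0.0332,0],[0,0,0]]]'
python3 -m creep '[[[-0.0314,-0.0332,0],[0,0,0]],[[-0.0314,-0.0332,0],[0,0,0]],[[-0.0314,-0.0332,0],[0,0,0]],[[-0.0314,-0.0332,0],[0,0,0]],[[-0.0314,-0.0332,0],[0,0,0]],[[-0.0314,-0.0332,0],[0,0,0]],[[-0.0314,-0.0332,0],[0,0,0]],[[-0.0314,-0.0332,0],[0,0,0]],[[-0.0314,-0.0332,0],[0,0,0]],[[0,0,0],[0,0,0]]]'
python3 - <<'E'
from h import *
go(.4044,.2565,.25,-47.6)
for n in ("scene","top"):
    p,d=eyes.read_camera(n); np.savez(f"pics/{n}2.npz",p=p,d=d); cv2.imwrite(f"pics/{n}2.png",p)
    o=r.get_obs(); e=np.array(o["eef_pos"]); R=np.array(o["tool_rot"])
    print(n,pix(n,[e+R@[0,0,.135],e+R@[0,0,.073],e]).round(1).tolist())
s=cv2.imread("pics/scene2.png"); t=cv2.imread("pics/top2.png")
c=lambda i,u,v,w,h,k:cv2.resize(i[v:v+h,u:u+w],None,fx=k,fy=k,interpolation=cv2.INTER_CUBIC)
cv2.imwrite("pics/c4.png",np.hstack([c(s,230,150,100,150,4),c(t,160,130,100,150,4)]))
E
```

```text
t: 5.2
eef_pos: [0.3732, -0.153, 0.4463]
tool_rot: [[0.673, -0.74, 0.001], [-0.74, -0.673, -0.0], [0.001, -0.0, -1.0]]
force: [0.9, 0.2, -0.4]
opening: 0.0042
t: 6.2
eef_pos: [0.4028, 0.2604, 0.4449]
tool_rot: [[0.678, -0.735, -0.002], [-0.735, -0.678, 0.001], [-0.002, 0.001, -1.0]]
force: [-0.4, -1.1, -0.1]
opening: 0.004
t 6.2 pos [0.4028 0.2604 0.4449] open 0.004 F [-0.39 -1.14 -0.14] yaw -47.27
 shift now-axes [0.0044 0.0013 0.1949]  turn [0.0006 0.0022 0.0057]  shift goal-axes [0.004  0.0014 0.1949]
scene [[272.2, 201.8], [269.5, 180.4], [266.0, 152.2]]
top [[211.0, 214.9], [202.9, 212.1], [191.7, 208.3]]
```

View pics/c4.png

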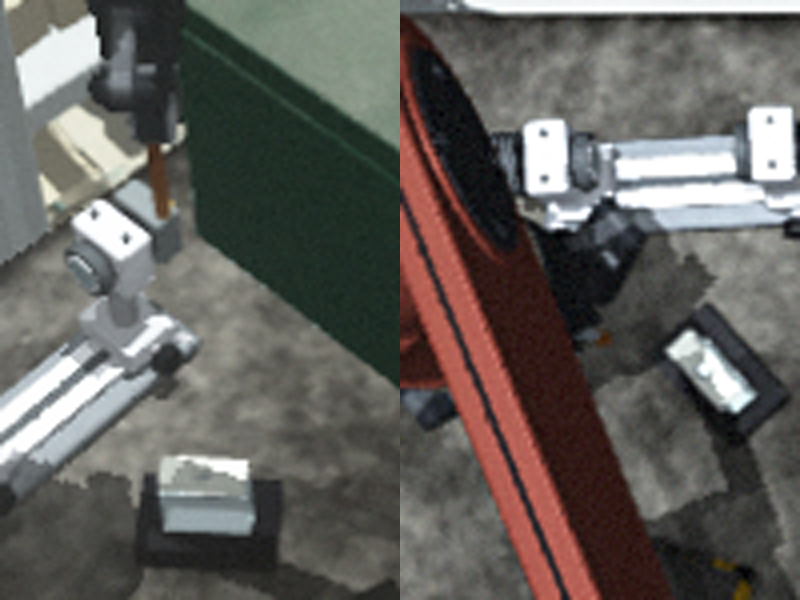

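The scene crop shows the rod gripped and hanging, amber from (155,145) to (165,217); its foot is also visible in the top crop at (603,338). About 50 mm shows below the fingertips, so when shut the tips stand about 86 mm ahead of the TCP, and seating the rod will need a regrip. The foot matches the top camera's prediction within 0.4 px, while the scene camera is off by about (-1,+2) px, so the top camera is the one to trust. I'll lower the rod to just above the cap and measure relative to the hole.

```bash
python3 -m creep '[[[0.0013,0.0004,0.042],[0,0,0.0057]],[[0.0013,0.0004,0.042],[0,0,0]],[[0.0013,0.0004,0.042],[0,0,0]],[[0.0013,0.0004,0.042],[0,0,0]],[[0.0013,0.0004,0.042],[0,0,0]],[[0,0,0],[0,0,0]],[[0,0,0],[0,0,0]],[[0,0,0],[0,0,0]],[[0,0,0],[0,0,0]],[[0,0,0],[0,0,0]]]'
python3 - <<'E'
from h import *
go(.4056,.2543,.235,-47.6)
o=r.get_obs(); e=np.array(o["eef_pos"]); R=np.array(o["tool_rot"])
c=lambda i,u,v,w,h,k:cv2.resize(i[v:v+h,u:u+w],None,fx=k,fy=k,interpolation=cv2.INTER_CUBIC)
L=[]
for n in ("scene","top"):
    p,d=eyes.read_camera(n); np.savez(f"pics/{n}3.npz",p=p,d=d)
    q=pix(n,[e+R@[0,0,.136],e+R@[0,0,.086],[.4056,.2543,.07]]).round(1); print(n,q.tolist())
    u,v=q[0].astype(int); b=p[v-30:v+20,u-25:u+25].astype(int)
    m=((b[...,2]-b[...,0])>35)&(b[...,2]>60)&(b[...,2]<200); vv,uu=np.nonzero(m); print(" amber",[(x+u-25,y+v-30) for x,y in zip(uu,vv)][-12:],len(uu))
    L.append(c(p,u-25,v-25,50,62,8))
cv2.imwrite("pics/c5.png",np.hstack(L));
E
```

```text
t: 7.3
eef_pos: [0.4074, 0.2502, 0.2381]
tool_rot: [[0.67, -0.742, 0.003], [-0.742, -0.67, 0.001], [0.001, -0.003, -1.0]]
force: [0.3, -0.2, -0.2]
opening: 0.0038
t 7.3 pos [0.4074 0.2502 0.2381] open 0.0038 F [ 0.31 -0.22 -0.19] yaw -47.94
 shift now-axes [-0.0042 -0.0014  0.0031]  turn [-0.0034 -0.0013 -0.0059]  shift goal-axes [-0.0042 -0.0014  0.0031]
scene [[280.7, 256.5], [279.2, 244.1], [281.1, 265.7]]
 amber [(np.int64(279), np.int64(253)), (np.int64(280), np.int64(253)), (np.int64(279), np.int64(254)), (np.int64(280), np.int64(254)), (np.int64(279), np.int64(255)), (np.int64(280), np.int64(255)), (np.int64(279), np.int64(256)), (np.int64(280), np.int64(256)), (np.int64(281), np.int64(256)), (np.int64(279), np.int64(257)), (np.int64(280), np.int64(257)), (np.int64(280), np.int64(258))] 31
top [[234.5, 220.0], [230.4, 218.5], [235.5, 221.8]]
 amber [(np.int64(219), np.int64(239)), (np.int64(220), np.int64(239)), (np.int64(221), np.int64(239)), (np.int64(222), np.int64(239)), (np.int64(223), np.int64(239)), (np.int64(224), np.int64(239)), (np.int64(226), np.int64(239)), (np.int64(227), np.int64(239)), (np.int64(228), np.int64(239)), (np.int64(229), np.int64(239)), (np.int64(230), np.int64(239)), (np.int64(231), np.int64(239))] 652
```

View pics/c5.png

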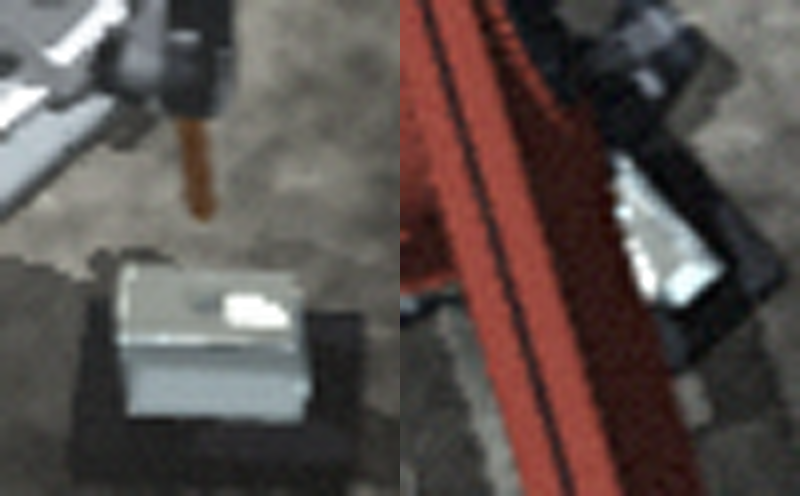

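The scene crop shows the rod upright over the cap: fingertips at crop row 120, foot at (205,217), hole at (207,303). The link hides most of the cell in the top view. I'll refine the mouth position using the camera offsets measured on the rod.

Run:
```python
from h import *
# sphere-like ends: compare silhouettes by amber centroid rows along rod in scene3, spot in top2
def am(n,i,u,v,w=14):
    p=np.load(f"pics/{n}{i}.npz")["p"][v-w:v+w,u-w:u+w].astype(int); k=4
    s=np.clip(p[...,2]-p[...,0]-20,0,None)*(p[...,2]<170)*(p[...,1]<110); return s
s=am("scene",3,280,250)
for j in range(28):
    if s[j].sum()>20: print("scene row",236+j,"u %.2f"%((s[j]*np.arange(266,294)).sum()/s[j].sum()),s[j].sum())
s=am("top",2,211,214,6); print(s); vv,uu=np.mgrid[208:220,205:217]; print("top2 spot",(s*uu).sum()/s.sum(),(s*vv).sum()/s.sum())
e=np.array([.4074,.2502,.2381]); 
print("pred scene3 axis",pix("scene",[e-[0,0,z] for z in (.09,.10,.11,.12,.13,.136)]).round(1).tolist())
q=pix("scene",[[.4032,.2587,.07]])[0]; print("cap scene px",q)
for off in ([-.6,1.8],[-.6,1.2],[-.6,.8]): print(off,onz("scene",[q-off],.07).round(4))
q=pix("top",[[.4056,.2543,.07]])[0]
for off in ([0,0],[-.3,-.4],[-.6,-.8]): print("top",off,onz("top",[q-off],.07).round(4))
o=r.get_obs(); print(o["eef_pos"],o["qd"],eyes.read_camera and r.get_obs()["t"])
```

```text
scene row 246 u 278.43 79
scene row 247 u 278.45 77
scene row 248 u 278.69 80
scene row 249 u 278.97 71
scene row 250 u 278.89 64
scene row 251 u 279.06 68
scene row 252 u 279.19 81
scene row 253 u 279.36 70
scene row 254 u 279.25 67
scene row 255 u 279.53 73
scene row 256 u 279.79 75
scene row 257 u 279.85 62
[[ 0  0  0  0  0  0  0  0  0  0  0  0]
 [ 0  0  0  0  0  0  0  0  0  0  0  0]
 [ 0  0  0  0  0  0  0  0  0  0  0  0]
 [ 0  0  0  0  0  0  0  0  0  0  0  0]
 [ 0  0  0  0  0  5  0  0  0  0  0  0]
 [ 0  0  0  0  0  4 20  2  0  0  0  0]
 [ 0  0  0  0  0 26 32 16  0  0  0  0]
 [ 0  0  0  0 21 31 35 24  0  0  0  0]
 [ 0  0  0  0  0 11  0  0  0  0  0  0]
 [ 0  0  0  0  0  0  0  0  0  0  0  0]
 [ 0  0  0  0  0  0  0  0  0  0  0  0]
 [ 0  0  0  0  0  0  0  0  0  0  0  0]]
top2 spot 210.66079295154185 214.4273127753304
pred scene3 axis [[279.5, 245.2], [279.8, 247.8], [280.1, 250.3], [280.5, 252.7], [280.8, 255.2], [280.9, 256.6]]
cap scene px [280.32301203 267.42502526]
[-0.6, 1.8] [[0.4059 0.2545 0.07  ]]
[-0.6, 1.2] [[0.4047 0.2556 0.07  ]]
[-0.6, 0.8] [[0.4039 0.2563 0.07  ]]
top [0, 0] [[0.4056 0.2543 0.07  ]]
top [-0.3, -0.4] [[0.4046 0.2535 0.07  ]]
top [-0.6, -0.8] [[0.4036 0.2527 0.07  ]]
[0.40690737 0.25013108 0.23720411] [ 0.04352771  0.46168192  0.45506101 -0.09255823 -0.17217014  0.0631651 ] 7.4
```

```bash
python3 -m creep '[[[-0.0024,-0.0005,0.006],[0,0,0]],[[-0.0023,-0.0005,0.006],[0,0,0]],[[0,0,0.006],[0,0,0]],[[0,0,0.005],[0,0,0]],[[0,0,0],[0,0,0]],[[0,0,0],[0,0,0]],[[0,0,0],[0,0,0]],[[0,0,0],[0,0,0]],[[0,0,0],[0,0,0]],[[0,0,0],[0,0,0]]]'
python3 -c "
from h import *
go(.4045,.2543,.19,-47.8)"
```

```text
t: 8.4
eef_pos: [0.4041, 0.254, 0.2132]
tool_rot: [[0.67, -0.742, 0.0], [-0.742, -0.67, 0.0], [0.0, -0.0, -1.0]]
force: [0.2, -0.0, 0.4]
opening: 0.0039
t 8.4 pos [0.4041 0.254  0.2132] open 0.0039 F [ 0.25 -0.02  0.43] yaw -47.94
 shift now-axes [ 0.0001 -0.0005  0.0232]  turn [-0.0004 -0.0001 -0.0025]  shift goal-axes [ 0.0001 -0.0005  0.0232]
```

```bash
python3 -m creep '[[[0,0,0.0025],[0,0,0]],[[0,0,0.0025],[0,0,0]],[[0,0,0.0025],[0,0,0]],[[0,0,0.0025],[0,0,0]],[[0,0,0.0025],[0,0,0]],[[0,0,0.0025],[0,0,0]],[[0,0,0.0025],[0,0,0]],[[0,0,0.0025],[0,0,0]],[[0,0,0],[0,0,0]],[[0,0,0],[0,0,0]]]'
```

```text
t: 9.4
eef_pos: [0.4036, 0.2538, 0.1925]
tool_rot: [[0.67, -0.742, -0.001], [-0.742, -0.67, -0.0], [-0.0, 0.001, -1.0]]
force: [0.3, -0.4, -1.4]
opening: 0.004
```

```bash
python3 -m creep '[[[0,0,0.003],[0,0,0]],[[0,0,0.003],[0,0,0]],[[0,0,0.003],[0,0,0]],[[0,0,0.003],[0,0,0]],[[0,0,0.003],[0,0,0]],[[0,0,0.003],[0,0,0]],[[0,0,0.003],[0,0,0]],[[0,0,0.003],[0,0,0]],[[0,0,0.002],[0,0,0]],[[0,0,0],[0,0,0]]]'
python3 - <<'E'
from h import *
o=r.get_obs(); print(np.round(o["force"],2),o["opening"])
p,d=eyes.read_camera("scene"); np.savez("pics/scene4.npz",p=p,d=d)
q,dd=eyes.read_camera("top"); np.savez("pics/top4.npz",p=q,d=dd)
c=lambda i,u,v,w,h,k:cv2.resize(i[v:v+h,u:u+w],None,fx=k,fy=k,interpolation=cv2.INTER_CUBIC)
cv2.imwrite("pics/c6.png",np.hstack([c(p,250,225,60,65,8),c(q,215,200,40,65,8)]))
E
```

```text
t: 10.4
eef_pos: [0.4036, 0.2538, 0.1664]
tool_rot: [[0.67, -0.742, -0.001], [-0.742, -0.67, -0.0], [-0.0, 0.001, -1.0]]
force: [0.4, 0.6, -0.4]
opening: 0.004
[ 0.4   0.59 -0.4 ] 0.004026705336878816
```

View pics/c6.png

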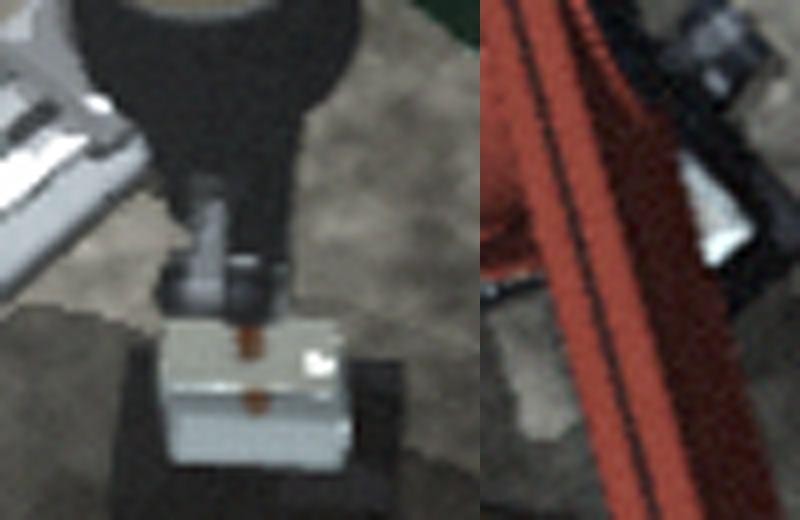

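The rod is through the cap: its amber foot is visible through the glass at crop (257,400), and the fingertips are about 9 mm above the cap. Now release, regrip about 13 mm higher, and push home.

```bash
python3 -m creep '[[[0,0,0],[0,0,0]],[[0,0,0],[0,0,0]],[[0,0,0],[0,0,0]],[[0,0,-0.003],[0,0,0]],[[0,0,-0.004],[0,0,0]],[[0,0,-0.004],[0,0,0]],[[0,0,-0.002],[0,0,0]],[[0,0,0],[0,0,0]],[[0,0,0],[0,0,0]],[[0,0,0],[0,0,0]]]' 0
python3 -m creep '[[[0,0,0],[0,0,0]],[[0,0,0],[0,0,0]],[[0,0,0],[0,0,0]],[[0,0,0],[0,0,0]],[[0,0,0],[0,0,0]],[[0,0,0],[0,0,0]],[[0,0,0],[0,0,0]],[[0,0,0],[0,0,0]],[[0,0,0],[0,0,0]],[[0,0,0],[0,0,0]]]' -1
```

```text
t: 11.5
eef_pos: [0.4039, 0.254, 0.1799]
tool_rot: [[0.67, -0.742, -0.0], [-0.742, -0.67, -0.0], [-0.0, 0.0, -1.0]]
force: [-0.7, -1.0, 0.2]
opening: 0.0423
t: 12.5
eef_pos: [0.404, 0.254, 0.18]
tool_rot: [[0.67, -0.742, -0.0], [-0.742, -0.67, -0.0], [0.0, 0.0, -1.0]]
force: [-0.2, -0.3, 0.6]
opening: -0.0003
```

Opening reads about 0, so the fingers may have missed the rod. Looking.

Run:
```python
from h import *
o=r.get_obs(); print(np.round(o["force"],2),o["opening"],o["eef_pos"])
p,d=eyes.read_camera("scene"); np.savez("pics/scene5.npz",p=p,d=d)
c=lambda i,u,v,w,h,k:cv2.resize(i[v:v+h,u:u+w],None,fx=k,fy=k,interpolation=cv2.INTER_CUBIC)
a=np.load("pics/scene4.npz")["p"]
cv2.imwrite("pics/c7.png",np.hstack([c(p,255,230,50,55,10),c(a,265,230,28,55,10)]))
```

```text
[-0.24 -0.25  0.58] -0.0002712647275170754 [0.40399868 0.25400626 0.18001007]
```

View pics/c7.png

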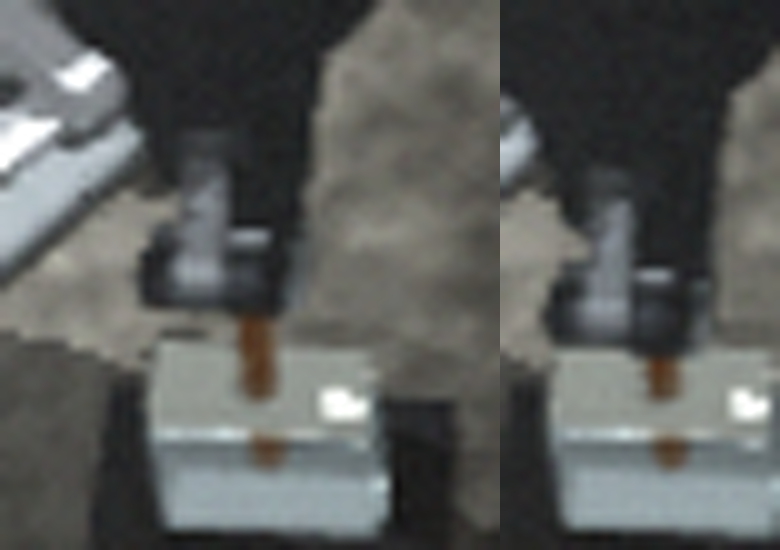

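The rod still stands upright between the fingertips, foot unchanged. Being held only near the tips probably explains the lower opening reading. Push down and watch the force.

```bash
python3 -m creep '[[[0,0,0.002],[0,0,0]],[[0,0,0.002],[0,0,0]],[[0,0,0.002],[0,0,0]],[[0,0,0.002],[0,0,0]],[[0,0,0.002],[0,0,0]],[[0,0,0.002],[0,0,0]],[[0,0,0.001],[0,0,0]],[[0,0,0],[0,0,0]],[[0,0,0],[0,0,0]],[[0,0,0],[0,0,0]]]'
python3 - <<'E'
from h import *
o=r.get_obs(); print(np.round(o["force"],2),o["opening"],o["eef_pos"])
p,d=eyes.read_camera("scene"); np.savez("pics/scene6.npz",p=p,d=d)
for i in (4,5,6):
    p=np.load(f"pics/scene{i}.npz")["p"].astype(int); b=p[255:290,277:286]; s=np.clip(b[...,2]-b[...,0]-15,0,None).sum(1); print(i,s.tolist())
E
```

```text
t: 13.55
eef_pos: [0.4038, 0.2539, 0.1668]
tool_rot: [[0.67, -0.742, -0.0], [-0.742, -0.67, -0.0], [-0.0, 0.0, -1.0]]
force: [-0.3, 1.1, 0.1]
opening: -0.0001
[-0.34  1.09  0.07] -0.00011733908848022587 [0.40384767 0.25393747 0.16682448]
4 [0, 0, 0, 0, 0, 0, 0, 0, 0, 0, 0, 80, 75, 60, 30, 0, 0, 0, 5, 38, 34, 11, 0, 0, 0, 0, 0, 0, 0, 0, 0, 0, 0, 0, 0]
5 [0, 0, 0, 0, 0, 0, 9, 89, 94, 106, 94, 82, 81, 60, 28, 0, 0, 0, 14, 44, 36, 4, 0, 0, 0, 0, 0, 0, 0, 0, 0, 0, 0, 0, 0]
6 [0, 0, 0, 0, 0, 0, 0, 0, 0, 0, 92, 87, 93, 66, 24, 0, 0, 0, 15, 41, 46, 49, 41, 36, 5, 0, 0, 0, 0, 0, 0, 0, 0, 0, 0]
```

```bash
python3 -m creep '[[[0,0,0.001],[0,0,0]],[[0,0,0.001],[0,0,0]],[[0,0,0.001],[0,0,0]],[[0,0,0.0005],[0,0,0]],[[0,0,0],[0,0,0]],[[0,0,0],[0,0,0]],[[0,0,0],[0,0,0]],[[0,0,0],[0,0,0]],[[0,0,0],[0,0,0]],[[0,0,0],[0,0,0]]]'
python3 -m creep '[[[0,0,0.0005],[0,0,0]],[[0,0,0],[0,0,0]],[[0,0,0.0005],[0,0,0]],[[0,0,0],[0,0,0]],[[0,0,0.0005],[0,0,0]],[[0,0,0],[0,0,0]],[[0,0,0],[0,0,0]],[[0,0,0],[0,0,0]],[[0,0,0],[0,0,0]],[[0,0,0],[0,0,0]]]'
```

```text
t: 14.6
eef_pos: [0.4039, 0.254, 0.1635]
tool_rot: [[0.67, -0.742, -0.0], [-0.742, -0.67, -0.0], [-0.0, 0.0, -1.0]]
force: [-0.1, 0.3, 0.1]
opening: -0.0003
t: 15.6
eef_pos: [0.404, 0.254, 0.162]
tool_rot: [[0.67, -0.742, -0.0], [-0.742, -0.67, -0.0], [-0.0, 0.0, -1.0]]
force: [0.7, -0.4, 0.7]
opening: -0.0004
```

```bash
python3 -m creep '[[[0,0,0.0005],[0,0,0]],[[0,0,0],[0,0,0]],[[0,0,0.0005],[0,0,0]],[[0,0,0],[0,0,0]],[[0,0,0.0005],[0,0,0]],[[0,0,0],[0,0,0]],[[0,0,0],[0,0,0]],[[0,0,0],[0,0,0]],[[0,0,0],[0,0,0]],[[0,0,0],[0,0,0]]]'
python3 - <<'E'
from h import *
p,d=eyes.read_camera("scene"); np.savez("pics/scene7.npz",p=p,d=d)
p=p.astype(int); b=p[255:290,277:286]; s=np.clip(b[...,2]-b[...,0]-15,0,None).sum(1); print(s.tolist())
E
```

```text
t: 16.6
eef_pos: [0.4041, 0.2541, 0.1607]
tool_rot: [[0.67, -0.742, 0.0], [-0.742, -0.67, 0.0], [0.0, -0.0, -1.0]]
force: [-0.3, -0.2, 4.7]
opening: -0.0003
[0, 0, 0, 0, 0, 0, 0, 0, 0, 0, 0, 20, 87, 65, 24, 0, 0, 0, 14, 54, 42, 47, 42, 38, 37, 11, 0, 0, 0, 0, 0, 0, 0, 0, 0]
```

```bash
python3 -m creep '[[[0,0,0.0005],[0,0,0]],[[0,0,0],[0,0,0]],[[0,0,0.0005],[0,0,0]],[[0,0,0],[0,0,0]],[[0,0,0],[0,0,0]],[[0,0,0],[0,0,0]],[[0,0,0],[0,0,0]],[[0,0,0],[0,0,0]],[[0,0,0],[0,0,0]],[[0,0,0],[0,0,0]]]'
```

```text
t: 17.65
eef_pos: [0.4045, 0.2542, 0.1602]
tool_rot: [[0.67, -0.742, 0.001], [-0.742, -0.67, 0.001], [0.0, -0.001, -1.0]]
force: [-0.2, 0.1, 8.7]
opening: 0.0001
```

Stiff contact with steadily rising force (about 9 N), so the rod is on the floor. Open, rise, and verify the height of the rod top.

```bash
python3 -m creep '[[[0,0,0],[0,0,0]],[[0,0,0],[0,0,0]],[[0,0,0],[0,0,0]],[[0,0,0],[0,0,0]],[[0,0,-0.01],[0,0,0]],[[0,0,-0.025],[0,0,0]],[[0,0,-0.025],[0,0,0]],[[0,0,-0.02],[0,0,0]],[[0,0,0],[0,0,0]],[[0,0,0],[0,0,0]]]' 1
python3 - <<'E'
from h import *
go(.404,.254,.113,-47.9)
L=[]
c=lambda i,u,v,w,h,k:cv2.resize(i[v:v+h,u:u+w],None,fx=k,fy=k,interpolation=cv2.INTER_CUBIC)
for n,u,v in (("scene",255,235),("top",215,195)):
    p,d=eyes.read_camera(n); np.savez(f"pics/{n}8.npz",p=p,d=d); L.append(c(p,u,v,40,55,10))
    print(n,pix(n,[[.404,.254,z] for z in (.07,.085,.089)]).round(1).tolist())
p=np.load("pics/scene8.npz")["p"].astype(int)[250:290,276:286]; print(np.clip(p[...,2]-p[...,0]-15,0,None).sum(1).tolist())
cv2.imwrite("pics/c8.png",np.hstack(L))
E
```

```text
t: 18.65
eef_pos: [0.404, 0.254, 0.2397]
tool_rot: [[0.67, -0.742, 0.001], [-0.742, -0.67, 0.0], [0.0, -0.001, -1.0]]
force: [-0.0, -0.3, -0.8]
opening: 0.0855
t 18.65 pos [0.404  0.254  0.2397] open 0.0855 F [-0.03 -0.26 -0.82] yaw -47.94
 shift now-axes [-0.000e+00  1.000e-04  1.267e-01]  turn [-0.0007 -0.0003 -0.0007]  shift goal-axes [-0.      0.      0.1267]
scene [[281.6, 266.0], [281.2, 262.5], [281.1, 261.6]]
top [[235.6, 222.4], [234.4, 222.0], [234.1, 221.9]]
[0, 0, 0, 0, 0, 0, 0, 0, 0, 0, 0, 292, 352, 198, 99, 92, 95, 81, 39, 0, 0, 0, 0, 56, 54, 43, 54, 52, 41, 43, 15, 0, 0, 0, 0, 0, 0, 0, 0, 0]
```

View pics/c8.png

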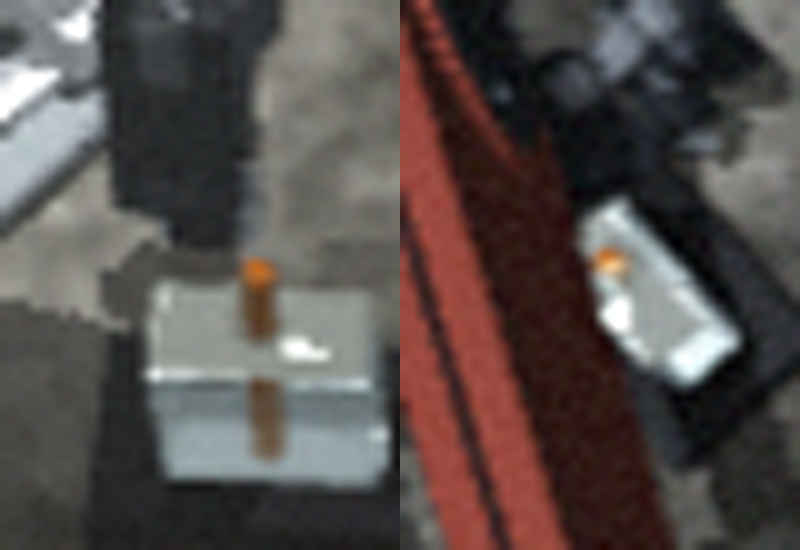

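The rod stands in the cap with its lit top at crop (260,272) in the scene view; the top view shows it at (610,262). By pixels the top looks a few mm too high. Checking with depth.

Run:
```python
from h import *
np.set_printoptions(linewidth=200,suppress=True)
for n,(u0,u1,v0,v1) in dict(scene=(277,285,257,273),top=(229,246,215,234)).items():
    f=np.load(f"pics/{n}8.npz"); X=cloud(n,f["d"])[v0:v1,u0:u1,2]*1000; X[f["d"][v0:v1,u0:u1]==0]=-1; print(n);print(X.round(0).astype(int))
    b=f["p"].astype(int)[v0:v1,u0:u1]; print((b[...,2]-b[...,0]))
```

```text
scene
[[196 199 190 187 186  -1  -1  -4]
 [196 193 184 184   0   4  -2  -3]
 [190 192 179 183   1  -4  -2  -2]
 [ -3  -2  -3  -2  -2  -5  -2   0]
 [ -2  -1  -2  88  87  -3  -4  -3]
 [ -1   1  85  83  91  86  -1  -3]
 [ -1  -2  83  84  87  83  -2  -4]
 [ 71  69  66  83  84  83  72  70]
 [ 73  69  69  77  80  78  70  69]
 [ 72  67  69  74  76  73  73  66]
 [ 69  71  64  71  71  67  67  68]
 [ 68  70  68  67  68  66  70  70]
 [ 69  68  69  66  64  69  71  67]
 [ 69  68  72  71  67  67  69  69]
 [ 66  65  66  67  63  65  65  66]
 [ 58  60  60  62  58  61  60  61]]
[[ -5  -5  -8  -5   3  10   9  10]
 [ -3  -2  -8  -5   3  10   7  10]
 [ -3   1  -1   2  11   9   7  10]
 [  4   7  12  14   9   5  10   7]
 [  3   5  68 143 106  35   9   9]
 [  5  22  74 134 128  69   9   7]
 [  3  11  46  96  85  31  10   9]
 [  1   8  32  52  54  21   0   2]
 [  2   9  32  49  50  21   1   2]
 [  0   7  29  49  52  25   3   0]
 [  4   6  18  44  48  31   7  -1]
 [ -2   2  15  33  35  16   1   3]
 [ -1   3   4  11  10  -1   1   1]
 [  4   1   2  -1  -2   2   2  -1]
 [  1   1   2  -1   2   2   0   0]
 [ -2  -
[... 2031 characters left out ...]
 28  27  30  11  -8 -14  -4  -7  -5  -4  -6  -6 -11 -13 -13]
 [ 30  28  33  27  28  16  -6   0   0  -8  -4  -3  -5  -6  -7 -13 -18]
 [ 26  29  24  31  28  16 -10   0   0  -7  -8  -3  -7  -8  -8 -10 -17]
 [ 28  27  24  27  30  19   5   0   0  -6  -9  -7  -8  -5  -6  -6 -14]
 [ 26  31  27  27  27  26  15  -4  -9  -7  -9  -4  -9  -6  -8 -15 -19]
 [ 27  25  24  25  25  29  27   4 -13 -11  -4  -4  -7  -9 -16 -15 -13]
 [ 30  26  27  27  28  30  28  10  -1  -5  -8  -7  -9 -17  -7 -13 -15]
 [ 32  26  26  33  24  35  30  24   2 -11  -5  -7 -15 -22 -14 -19 -26]
 [ 25  25  26  28  26  30  31  25  11  -7  -9 -16 -21 -21 -27 -23 -16]
 [ 30  28  30  24  25  22  26  29  14  -4  -6  -4  -9 -11 -18 -14  -7]]
```

Depth puts the cap at about 69 mm and the rod top at about 87 mm, 18 mm above the cap (19 expected), so the rod is home. Now descend round the cell and grip.

```bash
python3 -m creep '[[[0,0,0.02],[0,0,0]],[[0,0,0.02],[0,0,0]],[[0,0,0.02],[0,0,0]],[[0,0,0.02],[0,0,0]],[[0,0,0.02],[0,0,0]],[[0,0,0.015],[0,0,0]],[[0,0,0.007],[0,0,0]],[[0,0,0.0025],[0,0,0]],[[0,0,0],[0,0,0]],[[0,0,0],[0,0,0]]]'
python3 -m creep '[[[0,0,0],[0,0,0]],[[0,0,0],[0,0,0]],[[0,0,0],[0,0,0]],[[0,0,0],[0,0,0]],[[0,0,0],[0,0,0]],[[0,0,0],[0,0,0]],[[0,0,0],[0,0,0]],[[0,0,0],[0,0,0]],[[0,0,0],[0,0,0]],[[0,0,0],[0,0,0]]]' -1
```

```text
t: 19.75
eef_pos: [0.4045, 0.2542, 0.1156]
tool_rot: [[0.67, -0.742, 0.001], [-0.742, -0.67, 0.0], [0.0, -0.001, -1.0]]
force: [0.4, 0.1, 0.6]
opening: 0.0851
t: 20.75
eef_pos: [0.4041, 0.2542, 0.1153]
tool_rot: [[0.67, -0.742, 0.0], [-0.742, -0.67, 0.0], [-0.0, -0.0, -1.0]]
force: [-2.6, -0.6, 5.6]
opening: 0.0186
```

Gripped (18.6 mm reading). Lift gently, and meanwhile triangulate the stand's clamps with the offset-corrected cameras.

```bash
python3 -m creep '[[[0,0,-0.002],[0,0,0]],[[0,0,-0.004],[0,0,0]],[[0,0,-0.006],[0,0,0]],[[0,0,-0.008],[0,0,0]],[[0,0,-0.01],[0,0,0]],[[0,0,-0.01],[0,0,0]],[[0,0,-0.01],[0,0,0]],[[0,0,0],[0,0,0]],[[0,0,0],[0,0,0]],[[0,0,0],[0,0,0]]]'
python3 - <<'E'
from h import *
top={"L":[.5304,.3426],"R":[.5389,.2041]}; sc={"L":[.5257,.3498],"R":[.5344,.2109]}
for k in "LR":
    t=pix("top",[[*top[k],.135]])[0]; s=pix("scene",[[*sc[k],.135]])[0]
    for ot,os in (([0,0],[0,0]),([0,0],[-.8,1.5]),([-.3,-.4],[-1,1.2])):
        x,e=tri({"top":t-ot,"scene":s-os}); print(k,x.round(4),np.round(e,4))
    f=np.load("pics/top0.npz")["d"]; g=np.load("pics/scene0.npz")["d"]; a=t.round().astype(int); b=s.round().astype(int)
    for n,d,q in(("top",f,a),("scene",g,b)):
        w=cloud(n,d)[q[1]-3:q[1]+4,q[0]-2:q[0]+3,2]; print("   z",n,np.median(w).round(4))
L=[]
c=lambda i,u,v,w,h,k:cv2.resize(i[v:v+h,u:u+w],None,fx=k,fy=k,interpolation=cv2.INTER_CUBIC)
for n,u,v,w,h in (("scene",190,180,110,110),("top",172,145,110,110)):
    p,d=eyes.read_camera(n); np.savez(f"pics/{n}9.npz",p=p,d=d); L.append(c(p,u,v,w,h,3.6))
cv2.imwrite("pics/c9.png",np.hstack(L))
E
```

```text
t: 21.75
eef_pos: [0.4037, 0.2539, 0.1646]
tool_rot: [[0.67, -0.742, -0.001], [-0.742, -0.67, -0.0], [-0.0, 0.001, -1.0]]
force: [0.0, -0.1, -1.6]
opening: 0.0186
L [0.5329 0.3463 0.1237] [0.0006 0.0006]
L [0.5315 0.3443 0.1293] [0.0001 0.0001]
L [0.531  0.3441 0.1283] [0.0004 0.0004]
   z top 0.1311
   z scene 0.1303
R [0.5412 0.2061 0.1245] [0.0004 0.0004]
R [0.5397 0.2048 0.1307] [0.0001 0.0001]
R [0.5391 0.2044 0.1296] [0.0002 0.0002]
   z top 0.1301
   z scene 0.1307
```

View pics/c9.png

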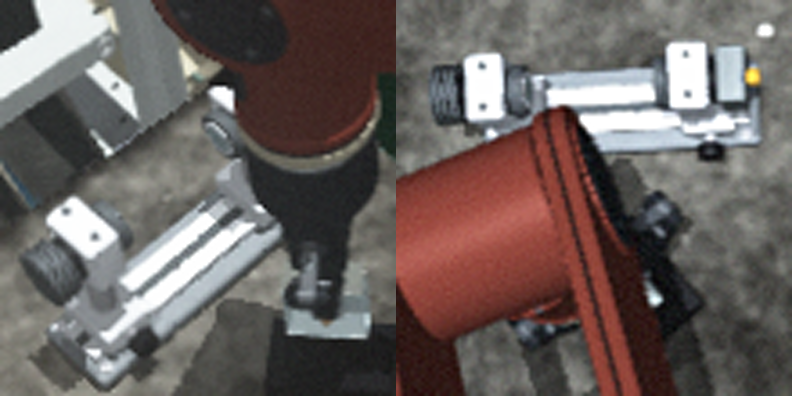

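Both views show the cell lifted clear of the holder, the rod's foot in it, and the barrels unobstructed. Corrected triangulation puts the clamps at L (0.531,0.344) and R (0.539,0.205), so beam mid is about (0.5353,0.2744) with stand y at 93.4°. Raise and turn.

```bash
python3 -m creep '[[[0,0,-0.035],[0,0,0]],[[0,0,-0.04],[0,0,0]],[[0,0,-0.035],[0,0,0]],[[0,0,0],[0,0,-0.128]],[[0,0,0],[0,0,-0.128]],[[0,0,0],[0,0,-0.128]],[[0,0,0],[0,0,-0.128]],[[0,0,0],[0,0,-0.128]],[[0,0,0],[0,0,-0.128]],[[0,0,0],[0,0,-0.128]]]'
python3 -m creep '[[[0,0,0],[0,0,0]],[[0,0,0],[0,0,0]],[[0,0,0],[0,0,0]],[[0,0,0],[0,0,0]],[[0,0,0],[0,0,0]],[[0,0,0],[0,0,0]],[[0,0,0],[0,0,0]],[[0,0,0],[0,0,0]],[[0,0,0],[0,0,0]],[[0,0,0],[0,0,0]]]'
python3 -c "
from h import *
go(.5353,.2744,.27,3.4)"
```

```text
t: 22.85
eef_pos: [0.4037, 0.2539, 0.2743]
tool_rot: [[0.998, 0.065, -0.001], [0.065, -0.998, -0.0], [-0.001, 0.0, -1.0]]
force: [-0.7, -0.4, -2.5]
opening: 0.0186
t: 23.85
eef_pos: [0.404, 0.254, 0.275]
tool_rot: [[0.998, 0.059, 0.0], [0.059, -0.998, 0.0], [0.0, -0.0, -1.0]]
force: [-0.5, -0.0, -2.4]
opening: 0.0187
t 23.85 pos [0.404 0.254 0.275] open 0.0187 F [-0.46 -0.   -2.45] yaw 3.39
 shift now-axes [ 0.1323 -0.0126  0.005 ]  turn [-0.     -0.     -0.0001]  shift goal-axes [ 0.1323 -0.0126  0.005 ]
```

```bash
python3 -m creep '[[[0.02,-0.0018,0],[0,0,0]],[[0.02,-0.0018,0],[0,0,0]],[[0.02,-0.0018,0],[0,0,0]],[[0.02,-0.0018,0],[0,0,0]],[[0.02,-0.0018,0],[0,0,0]],[[0.02,-0.0018,0],[0,0,0]],[[0.0123,-0.0018,0],[0,0,0]],[[0,0,0],[0,0,0]],[[0,0,0],[0,0,0]],[[0,0,0],[0,0,0]]]'
python3 - <<'E'
from h import *
go(.5353,.2744,.1888,3.4)
L=[]
c=lambda i,u,v,w,h,k:cv2.resize(i[v:v+h,u:u+w],None,fx=k,fy=k,interpolation=cv2.INTER_CUBIC)
for n,u,v,w,h in (("scene",190,170,100,100),("top",172,125,100,100)):
    p,d=eyes.read_camera(n); np.savez(f"pics/{n}10.npz",p=p,d=d); L.append(c(p,u,v,w,h,4))
cv2.imwrite("pics/c10.png",np.hstack(L))
E
```

```text
t: 24.85
eef_pos: [0.5347, 0.2744, 0.2748]
tool_rot: [[0.998, 0.059, -0.001], [0.059, -0.998, -0.0], [-0.001, 0.0, -1.0]]
force: [0.3, -0.6, -0.7]
opening: 0.0192
t 24.85 pos [0.5347 0.2744 0.2748] open 0.0192 F [ 0.26 -0.64 -0.65] yaw 3.41
 shift now-axes [0.0007 0.     0.086 ]  turn [0.0001 0.0008 0.0001]  shift goal-axes [0.0006 0.     0.086 ]
```

View pics/c10.png

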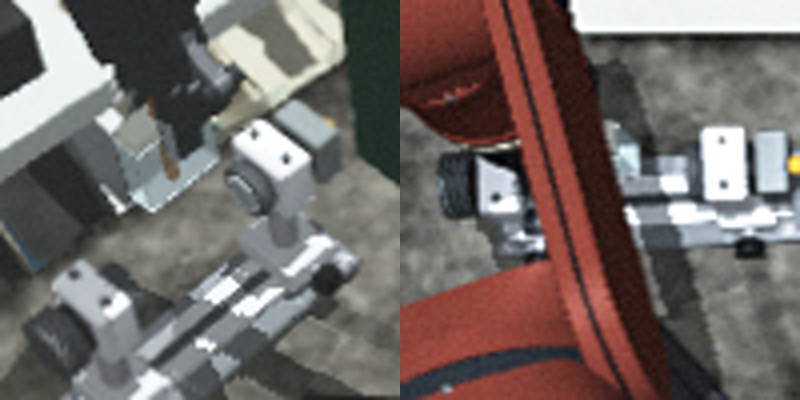

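The scene view shows the cell held level above the gap, its floor edge near (165,200), rod inside; fingers and cell clear both clamps. Descend in two steps.

```bash
python3 -m creep '[[[0.0003,0,0.008],[0,0,0]],[[0.0003,0,0.008],[0,0,0]],[[0,0,0.008],[0,0,0]],[[0,0,0.008],[0,0,0]],[[0,0,0.008],[0,0,0]],[[0,0,0.008],[0,0,0]],[[0,0,0.004],[0,0,0]],[[0,0,0],[0,0,0]],[[0,0,0],[0,0,0]],[[0,0,0],[0,0,0]]]'
python3 -m creep '[[[0,0,0.006],[0,0,0]],[[0,0,0.006],[0,0,0]],[[0,0,0.006],[0,0,0]],[[0,0,0.006],[0,0,0]],[[0,0,0.006],[0,0,0]],[[0,0,0.004],[0,0,0]],[[0,0,0],[0,0,0]],[[0,0,0],[0,0,0]],[[0,0,0],[0,0,0]],[[0,0,0],[0,0,0]]]'
python3 - <<'E'
from h import *
go(.5353,.2744,.1888,3.4)
L=[]
def box(cx,cy,a,sx,sy,z):
    R=np.array([[np.cos(a),-np.sin(a)],[np.sin(a),np.cos(a)]]); return np.c_[np.array([[-sx,-sy],[sx,-sy],[sx,sy],[-sx,sy]])/2@R.T+[cx,cy],[z]*4]
o=r.get_obs(); e=o["eef_pos"]; ub=e[2]-.1053; a=np.radians(93.4)
for n,u,v,w,h,off in (("scene",190,170,100,100,(-.9,1.3)),("top",172,125,100,100,(-.2,-.2))):
    p,d=eyes.read_camera(n); np.savez(f"pics/{n}11.npz",p=p,d=d); im=cv2.resize(p[v:v+h,u:u+w],None,fx=4,fy=4,interpolation=cv2.INTER_CUBIC)
    for z,sx,sy,col in ((ub,.052,.02,(0,0,255)),(ub+.06,.05,.018,(0,255,0))):
        q=((pix(n,box(e[0],e[1],a,sx,sy,z))+off-[u,v]+.5)*4-.5).round().astype(int); cv2.polylines(im,[q.reshape(-1,1,2)],True,col,1)
    q=((pix(n,[[.5353,.2744,.11],[.5326,.3193,.11],[.538,.2295,.11]])+off-[u,v]+.5)*4-.5).round().astype(int)
    for k in q: cv2.circle(im,tuple(map(int,k)),2,(255,0,255),-1)
    L.append(im)
cv2.imwrite("pics/c11.png",np.hstack(L))
E
```

```text
t: 25.95
eef_pos: [0.5363, 0.2746, 0.2236]
tool_rot: [[0.998, 0.059, 0.001], [0.059, -0.998, 0.0], [0.001, -0.0, -1.0]]
force: [-0.1, -0.7, -2.4]
opening: 0.0185
t: 26.95
eef_pos: [0.5362, 0.2746, 0.1895]
tool_rot: [[0.998, 0.059, 0.001], [0.059, -0.998, 0.0], [0.001, -0.0, -1.0]]
force: [0.5, -0.2, -2.3]
opening: 0.0186
t 26.95 pos [0.5362 0.2746 0.1895] open 0.0186 F [ 0.53 -0.16 -2.34] yaw 3.4
 shift now-axes [-0.0009  0.0001  0.0007]  turn [-0.0002 -0.0008 -0.0001]  shift goal-axes [-0.0009  0.0001  0.0007]
```

The picture limit is reached, so the remaining checks are numeric, on the point clouds of the lifted cell against the stand.

Run:
```python
from h import *
for n in ("scene","top"):
    a=np.load(f"pics/{n}0.npz"); b=np.load(f"pics/{n}11.npz"); X=cloud(n,b["d"]); X0=cloud(n,a["d"])
    m=(b["d"]>0)&(np.abs(b["d"]-a["d"])>.012)&(np.abs(X[...,0]-.535)<.05)&(np.abs(X[...,1]-.2744)<.04)&(X[...,2]<.20)
    P=X[m]; col=b["p"][m].astype(int); br=col.max(1)>95; am=(col[:,2]-col[:,0]>25)
    print(n,len(P),"bright",br.sum(),"z hist 10mm from 60",np.histogram(P[br][:,2],np.arange(.06,.21,.01))[0].tolist(),"dark",np.histogram(P[~br][:,2],np.arange(.06,.21,.01))[0].tolist())
    G=P[br]; 
    if len(G): print("  bright xy pct",np.percentile(G,[3,50,97],axis=0).round(4).tolist())
    if am.sum(): print("  amber",am.sum(),P[am].min(0).round(3),P[am].max(0).round(3),np.median(P[am],0).round(3))
    c=G[(G[:,2]>.136)&(G[:,2]<.148)]; print("  cap",len(c),c.mean(0).round(4) if len(c) else "", (c.min(0).round(3),c.max(0).round(3)) if len(c) else "")
    # barrels in empty scene: upper points at z .12-.13 just outside gap
    for s in(-1,1):
        q=X0.reshape(-1,3); y=(q[:,1]-.2744)*s; k=(y>.046)&(y<.060)&(np.abs(q[:,0]-.535)<.05)&(q[:,2]>.085)&(q[:,2]<.14); 
        if k.sum(): print("  barrel",s,k.sum(),q[k].min(0).round(3),q[k].max(0).round(3),q[k].mean(0).round(3))
o=r.get_obs(); print(o["t"],np.round(o["eef_pos"],4),np.round(o["force"],2),o["opening"])
```

```text
scene 630 bright 332 z hist 10mm from 60 [0, 0, 37, 59, 54, 35, 34, 43, 69, 1, 0, 0, 0, 0] dark [0, 0, 3, 0, 1, 3, 13, 16, 23, 17, 63, 50, 68, 39]
  bright xy pct [[0.5197, 0.2553, 0.0858], [0.5248, 0.2928, 0.1135], [0.5413, 0.3051, 0.1463]]
  amber 16 [0.522 0.281 0.101] [0.536 0.289 0.151] [0.525 0.285 0.112]
  cap 77 [0.5322 0.2937 0.1427] (array([0.518, 0.282, 0.136]), array([0.548, 0.305, 0.148]))
  barrel -1 136 [0.513 0.214 0.09 ] [0.559 0.228 0.134] [0.53  0.22  0.121]
  barrel 1 68 [0.511 0.323 0.103] [0.544 0.334 0.13 ] [0.524 0.329 0.121]
top 56 bright 52 z hist 10mm from 60 [0, 0, 10, 8, 3, 9, 7, 8, 7, 0, 0, 0, 0, 0] dark [0, 0, 1, 0, 0, 0, 0, 0, 0, 0, 0, 0, 0, 0]
  bright xy pct [[0.5259, 0.248, 0.0835], [0.5363, 0.2495, 0.1137], [0.5455, 0.2533, 0.1441]]
  cap 6 [0.5424 0.2512 0.143 ] (array([0.536, 0.25 , 0.141]), array([0.546, 0.253, 0.144]))
  barrel -1 72 [0.521 0.215 0.113] [0.559 0.228 0.133] [0.537 0.221 0.125]
  barrel 1 114 [0.509 0.32  0.093] [0.553 0.334 0.134] [0.528 0.328 0.122]
27.05 [0.5361 0.2746 0.1893] [ 0.19  0.11 -1.91] 0.018498788459995596
```

The measurements agree with the commanded pose. The cell's underside is at about 0.084 m, and its −y window at y≈0.2485 puts the centre at about 0.2745. The window spans x 0.526–0.5455, and the barrels centre near the same line. One settling call, then hand in.

```bash
python3 -m creep '[[[0,0,0],[0,0,0]],[[0,0,0],[0,0,0]],[[0,0,0],[0,0,0]],[[0,0,0],[0,0,0]],[[0,0,0],[0,0,0]],[[0,0,0],[0,0,0]],[[0,0,0],[0,0,0]],[[0,0,0],[0,0,0]],[[0,0,0],[0,0,0]],[[0,0,0],[0,0,0]]]'
python3 -c "
from rig import r
print(r.get_obs()['qd']); print(r.close_job())"
```

```text
t: 28.05
eef_pos: [0.5359, 0.2744, 0.189]
tool_rot: [[0.998, 0.059, -0.0], [0.059, -0.998, -0.0], [-0.0, 0.0, -1.0]]
force: [-0.5, -0.5, -2.1]
opening: 0.0188
[-0.00370729 -0.01010123 -0.00827291 -0.10882079  0.04838076  0.0058668 ]
the job is handed in; nothing more can be done
None
```

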